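# Unpin the pastry tray for refilling

### The job

The pastry tray on the counter is locked by a headed pin standing in a bore beside it. Draw the pin straight up out of its bore and park it upright in the side notch of the separate steel keeper, slid in to the end with its flange resting on the notched plate, and let go of it; only then pull the tray by its handle all the way out towards you, ready for refilling. Leave the tongs, spatula, sugar jar, price card, bun and single muffin standing about on the counter where they are.

Things in the scene. Friction and masses are not known exactly. Their poses are not given: they have to be found in the camera images.
- stand: fixed slide under the tray, plywood base 240 x 200 mm. Origin on the counter under the middle of the (shut) tray's front edge; x points away from the robot along the tray, y to the left, z up. On the tray's +y side stands a dark steel lock block 46 x 46 mm (with a 14 mm backing wall), top 64 mm above the counter, with the upright bore for the pin
- bore (a point): mouth of the bore: centre of the 21 mm hole in the top of the lock block, 64 mm above the counter, at x 30, y 145 mm of the stand; axes as the stand's. The bore goes through 34 mm of block, then a hole in an ear of the tray (18 to 26 mm above the counter), which is how the pin locks the tray
- pin: loose steel pin with black grip, 0.1-0.2 kg, standing in the bore. Origin at the centre of the flange's underside, z up along its axis. Above: flange 30 mm across, 0-6 mm; round grip 22 mm across, 6-48 mm. Below: neck 10 mm across down to 26 mm, then a foot 18 mm across from 26 to 56 mm (tip). At the start the flange rests on the lock block; the tip is clear after 56 mm of lift
- keeper: fixed steel bracket on the counter, to the left of the tray, separate from it: foot 80 x 70 mm, a post at its back (+x) and on it a level plate 8 mm thick, top 90 mm above the counter, nothing higher. A notch is cut in the plate, open towards the bracket's -x. Origin on the counter below the parking place, z up
- notch (a point): parking place on the plate's top face, 90 mm up, on the notch's centre line. x points along the notch to its closed end, y across it, z up. Notch 15 mm wide, ending 8 mm beyond this point (+x): the neck can go 3 mm beyond it. Parallel part begins 22 mm before it, flared mouth about 35 mm before. The pin's foot does not fit: enter from the side, flange above the plate, foot below
- tray (a joint): travel of the tray towards the stand's -x (towards the robot), m: 0 shut, 0.10 at its stop. Friction about 3 N; it stays where it is left. A dark steel tray 240 x 220 mm with a rim 51 mm above the counter; four loose muffins 60 mm tall, their tops 81 mm above the counter, stand in its back part and ride along
- tray_handle (a point): middle of the tray's handle, a round steel bar 10 mm thick and 100 mm long along the stand's y, its centre 45 mm above the counter and 50 mm in front (-x) of the tray's front wall; moves with the tray
- tongs: bystander: steel tongs, 220 mm long, lying flat in front of the tray; origin at the middle, on the counter
- shaker: bystander: glass sugar jar with a steel cap, 60 mm across, 120 mm tall; origin at the centre of its underside
- price_card: bystander: blank slate card 100 x 50 mm on a small stand, 100 mm tall; origin at the centre of its underside
- brioche: bystander: round bun 96 mm across, 60 mm tall; origin at the centre of its underside
- spatula: bystander: spatula with a wooden handle, lying flat; origin about its middle, on the counter
- counter_muffin: bystander: a muffin 70 mm across, 60 mm tall, on the counter; origin at the centre of its underside
Mind the look-alikes: they are no part of the job. There is more than one size of the pin; the one meant has the size given above.

How it is judged:
On the way, in this order (a step that is already met when the one before it is completed fails the run):
1. the pin is drawn up clear of its bore while the tray is still shut (z of pin in the frame of bore above 0.057 m and value of joint tray below 0.02 m), for 0.1 s.
2. the pin is parked in the keeper's notch and let go, the tray still shut (x of pin in the frame of notch between -0.013 and 0.008 m and y of pin in the frame of notch between -0.007 and 0.007 m and z of pin in the frame of notch between -0.004 and 0.004 m and angle between pin's own z axis and vertical below 0.15 rad and contact force between pin and the fingers below 0.3 N and value of joint tray below 0.02 m), for 0.3 s.
At the end, for the whole second after the job is handed in: the pin stands released and at rest in the keeper's notch, upright within 0.15 rad, its flange on the plate (within 4 mm), its axis within 7 mm of the notch's centre line and not more than 13 mm short of the parking place; the tray is pulled out at least 90 of its 100 mm and at rest (x of pin in the frame of notch between -0.013 and 0.008 m and y of pin in the frame of notch between -0.007 and 0.007 m and z of pin in the frame of notch between -0.004 and 0.004 m and angle between pin's own z axis and vertical below 0.15 rad and contact force between pin and the fingers below 0.3 N and value of joint tray above 0.09 m and linear speed of pin below 0.02 m/s and velocity of joint tray between -0.01 and 0.01 m/s); the robot touches nothing.
It fails at once if a bystander on the counter is moved by more than 30 mm (tongs, spatula: 50 mm) (distance of any of tongs, spatula from where it was at the start of the episode above 0.05 m or distance of any of shaker, price_card, brioche, counter_muffin from where it was at the start of the episode above 0.03 m).
It also fails if it takes over 58 s, if anything falls off the work surface, if the arm or the gripper's body presses on something with over 40 N, if the wrist force passes 120 N, or if a joint passes its speed limit or range.

### The arm

A 6-joint arm with a two-finger parallel gripper is mounted at the origin on the work surface. World frame = base frame: x ahead of the robot, y to its left, z up, the work surface at z = 0. Lengths are in m, angles in rad, forces in N, time in s.
With the tool pointing down it reaches from about 0.25 to 0.725 m from the base axis. Payload 9.7 kg.
Tool frame: the origin (TCP) lies midway between the tips of the shut fingers; the grasp point (between the pads) lies 19 mm behind it; z points along the fingers, y is the line along which they close (so a half turn about z gives the same grasp; the last joint's range is limited). The gripper opens to 85 mm and grips with 20 to 120 N. Pads are 22 mm wide; open, the fingers measure 114 mm over their backs; the gripper's body (76 mm by 85 mm) begins 54 mm behind the grasp point. The pads swing forward as they close: fully open they stand 13 mm farther back than shut.
Start: joints at [1.262, 0.087, 0.176, 1.66, 0, 1.571], TCP at [0.167, 0.524, 0.231] pointing down, gripper open.
Joint ranges: [-3.13, 3.13], [-0.85, 1.81], [-1.15, 1.24], [-2.2, 2.28], [-1.44, 1.52], [-3.14, 3.14]. Speed limits (rad/s): [2.22, 2.22, 2.57, 3.14, 3.14, 3.14].

### API

Orientations are given as [roll, pitch, yaw] about the fixed x, y, z axes, in that order (R = Rz(yaw) Ry(pitch) Rx(roll)).
In Python, from workcell import env gives the robot as it stands.
- The arm moves only by the shell command python3 -m crank 'ROWS' [OPENING] [FORCE]. ROWS is text: rows parted by semicolons, each of 4 numbers parted by spaces: the shift along the tool's x, y, z in m, then the turn about the tool's z in rad. In form: dx dy dz twist; .... A call has 1 to 8 rows; each row shifts and turns the commanded pose from where the row before left it, along the tool's axes as they then stand; what a row does not reach is not made up. A row lasts 1/12 s, in which the tool goes at most 41.7 mm and 7.16 degrees, less where a joint would pass 70% of its speed; a pose out of reach is approached as far as the arm can. A call is refused whole if a number of a shift passes 0.0417 or a number of a turn 0.125, either way. A call with a gripper value outside its range is refused whole. OPENING is the opening, from -1 (shut) to 1 (fully open), set as the call begins (- or left out, the last holds). The fingers move at their own pace and stop on an object; FORCE is the grip in N (left out, the last holds). Time passes only in rows, so rows that do not move let the fingers close. It gives the time, the measured TCP pose, the force, the opening and the grip force at its end, in the units of the state.
- env.read_state(): the state, without advancing time (a new reading comes with each control period).
- env.snapshot(name): name is "scene" or "top" or "wrist"; returns a dict with "image" (384x512x3 uint8, red, green, blue), "range_z" (384x512 float32, m along the optical axis (not along the pixel's ray), 0 where there is no reading), "intrinsics" (3x3 intrinsics, pixels), "dist_coeffs" ([k1, k2, p1, p2, k3] as OpenCV has them; the pictures are not rectified), "position" and "attitude" of the camera in the world. Camera axes: x right, y down, z forward; pixel columns grow to the right and rows downward; lengths in m; the calibration is good to about 2 mm. A picture is of the moment at which its call begins.
- env.hand_in(): hands the job in; it is judged then, once.
Trained networks look in the newest picture that a camera, given by its name, has taken for a name from the list of things; names that differ only in an ending like _2 or _b are one class to them, and where a whole thing is asked for, a point or a joint stands for the part that bears it (a point fixed in the world has none). Each returns a list of dicts, best first, with "conf" (0 to 1); they miss things now and then, are a little off and sometimes report something else, mostly with a low value. They report only what shows in the picture. A call takes as long as a camera call. They do not tell look-alikes from the thing itself.
- env.look_for(camera, query): "point" ([x, y, z] in m, in world coordinates, good to about 4 mm: the middle of the surface that is visible of it).
The state is a dict: "time": time; "joint_pos": joint angles; "qvel": joint speeds; "joint_torque": joint torques, N m; "position": TCP position; "tool_rot": TCP orientation; "contact_force": force on the tool from outside, world axes, zero at the start; "moment": the same for the moment, N m; "opening": finger opening in m; "finger_force": force on a finger pad.
Only numpy, scipy, OpenCV 4.12 (cv2) and the standard library are available. Lean on these libraries where they do the work, as an engineer would, in place of code of your own. Each camera call takes 0.05 s, during which the arm holds its last target. There are 200 camera calls.

## Working session

There is one attempt and no reset: what is moved stays moved. The work goes in short steps, Python scripts to look and compute and a shell command to move; the robot and the scene stay as the last step left them, time stands still between calls to the robot, and variables do not carry over. Pictures are saved under pics/ and viewed, at most 10 in all, crops included, and the job is handed in when it is done.

```bash
ls; mkdir -p pics; python3 - <<'E'
from workcell import env
import cv2,numpy as np
for c in ["scene","top"]:
    s=env.snapshot(c); cv2.imwrite(f"pics/{c}0.png",s["image"][:,:,::-1]); np.savez(f"{c}0.npz",**s)
    print(c,s["position"],s["attitude"],s["intrinsics"].tolist(),s["dist_coeffs"])
    for q in ["pin","bore","keeper","notch","tray_handle","tray","stand"]:
        try: print(q,[(np.round(d["point"],3).tolist(),round(d["conf"],2)) for d in env.look_for(c,q)])
        except Exception as e: print(q,e)
st=env.read_state(); print({k:np.round(v,3).tolist() for k,v in st.items()})
E
```

```text
pics
scene [1.18221721 1.09813369 0.92267098] [-2.15211716e+00  5.14545996e-04  2.62245288e+00] [[482.62603775461474, 0.0, 261.0252744042603], [0.0, 482.62603775461474, 183.16227995139852], [0.0, 0.0, 1.0]] [0.05368247 0.         0.         0.         0.        ]
pin [([0.699, 0.117, 0.084], 0.69), ([0.61, 0.043, 0.091], 0.63), ([0.712, 0.234, 0.075], 0.2)]
bore [([0.666, -0.054, 0.028], 0.7), ([0.336, -0.039, 0.007], 0.67)]
keeper [([0.571, 0.204, 0.059], 0.56)]
notch [([0.57, 0.204, 0.056], 0.96)]
tray_handle [([0.681, -0.081, 0.022], 0.73), ([0.605, -0.426, 0.043], 0.48)]
tray [([0.683, -0.082, 0.024], 0.71)]
stand [([0.667, -0.054, 0.027], 0.82)]
top [ 0.22135544 -0.04936008  1.59068137] [-2.92194504e+00 -6.11679160e-04 -1.48448432e+00] [[475.32848726155214, 0.0, 249.34346709929204], [0.0, 475.32848726155214, 178.92459847474916], [0.0, 0.0, 1.0]] [-0.02159309  0.          0.          0.          0.        ]
pin [([0.688, 0.102, 0.11], 0.43)]
bore [([0.673, -0.089, 0.019], 0.74), ([0.548, 0.184, 0.092], 0.32)]
keeper [([0.548, 0.187, 0.093], 0.98)]
notch [([0.546, 0.188, 0.092], 0.6), ([0.445, 0.403, 0.052], 0.36)]
tray_handle [([0.684, -0.091, 0.023], 0.76)]
tray [([0.683, -0.094, 0.02], 0.73)]
stand [([0.677, -0.09, 0.025], 0.7), ([0.603, 0.037, 0.097], 0.43), ([0.341, -0.04, 0.007], 0.42), ([0.545, 0.187, 0.091], 0.27)]
{'time': 0.8, 'joint_pos': [1.262, 0.087, 0.176, 1.66, 0.0, 1.571], 'qvel': [-0.001, 0.0, -0.001, -0.001, -0.0, 0.002], 'joint_torque': [0.0, -52.004, 46.485, 0.001, 0.0, 0.0], 'position': [0.167, 0.524, 0.231], 'tool_rot': [-3.142, -0.0, 2.833], 'contact_force': [0.472, -0.2, -0.342], 'moment': [-0.039, -0.01, -0.035], 'finger_force': 0.0, 'opening': 0.085}
```

```bash
python3 - <<'E'
import cv2
for c in ["scene","top"]:
    i=cv2.imread(f"pics/{c}0.png")
    cv2.imwrite(f"pics/{c}0b.png",cv2.resize(i,(800,600),interpolation=cv2.INTER_CUBIC))
E
```

```text
(no output)
```

View pics/scene0b.png

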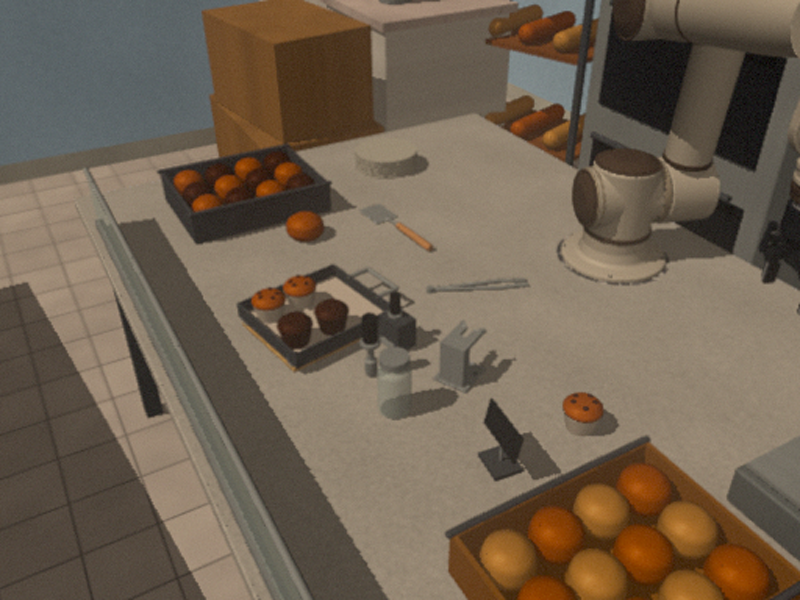

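View pics/top0b.png

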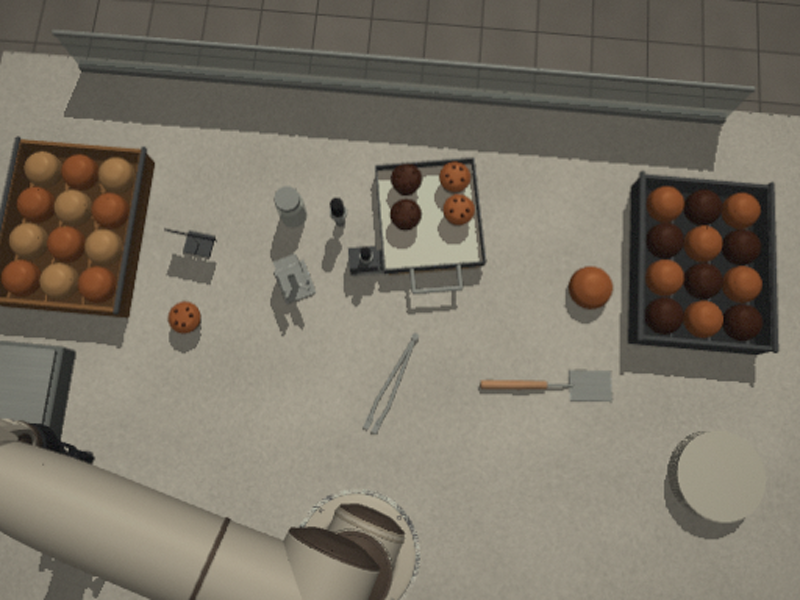

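The real pin stands in the lock block (top picture 366,252), and a decoy stands on the counter at 337,212. The keeper is at 293,278 with its notch open downward (towards the robot). The handle is at 435,300 and the tongs are at 390,385.

```bash
cat > h.py <<'E'
import numpy as np,cv2
from scipy.spatial.transform import Rotation as R
def rot(a): return R.from_euler('xyz',a).as_matrix()
def cloud(s):
    z=s["range_z"]; h,w=z.shape
    u,v=np.meshgrid(np.arange(w,dtype=float),np.arange(h,dtype=float))
    n=cv2.undistortPoints(np.stack([u.ravel(),v.ravel()],1)[:,None],s["intrinsics"],s["dist_coeffs"])[:,0]
    p=np.c_[n,np.ones(len(n))]*z.reshape(-1,1)
    P=p@rot(s["attitude"]).T+s["position"]; P[z.ravel()==0]=np.nan
    return P.reshape(h,w,3)
def rel(st,p):  # world target -> tool axes
    return rot(st["tool_rot"]).T@(np.asarray(p)-st["position"])
E
python3 - <<'E'
from h import *
s=np.load("top0.npz"); P=cloud(s).reshape(-1,3)
def box(x0,x1,y0,y1,z0,z1):
    m=(P[:,0]>x0)&(P[:,0]<x1)&(P[:,1]>y0)&(P[:,1]<y1)&(P[:,2]>z0)&(P[:,2]<z1); return P[m]
k=box(.47,.63,.13,.25,.08,.1); print("plate",len(k),k.mean(0),k.min(0),k.max(0),cv2.minAreaRect((k[:,:2]*1000).astype(np.float32)))
g=box(.56,.66,.0,.08,.1,.125); print("pintop",len(g),g.mean(0),g.min(0),g.max(0))
b=box(.55,.66,-.01,.09,.055,.072); print("block",len(b),b.mean(0),cv2.minAreaRect((b[:,:2]*1000).astype(np.float32)))
t=box(.55,.85,-.25,.02,.042,.056); print("rim",len(t),cv2.minAreaRect((t[:,:2]*1000).astype(np.float32)))
h=box(.46,.57,-.25,.02,.03,.06); print("handle",len(h),h.mean(0),cv2.minAreaRect((h[:,:2]*1000).astype(np.float32)))
d=box(.66,.74,.08,.15,.08,.2); print("decoy",len(d),d.mean(0),d.max(0))
j=box(.64,.78,.16,.26,.08,.2); print("jar",len(j),j.mean(0),j.max(0))
for y in np.arange(-.2,.1,.01):
  tt=box(.25,.5,y,y+.01,.004,.05); 
  if len(tt): print("tongs",round(y,2),len(tt),tt.mean(0).round(3),tt[:,2].max().round(3))
E
```

```text
plate 309 [0.55302848 0.18694418 0.09121572] [0.50217247 0.14517422 0.08140982] [0.59328743 0.22240984 0.0997409 ] ((548.2320556640625, 184.79177856445312), (82.20257568359375, 50.943603515625), 25.584077835083008)
pintop 40 [0.60642165 0.03367787 0.11268845] [0.59652596 0.02338622 0.10033611] [0.61942947 0.04303836 0.11930789]
block 192 [0.60328006 0.04172356 0.06509005] ((609.8726806640625, 34.14480972290039), (65.13035583496094, 75.68783569335938), 12.058077812194824)
rim 471 ((700.0404052734375, -99.32085418701172), (299.23284912109375, 238.7333984375), 0.31962713599205017)
handle 122 [ 0.55436568 -0.11459151  0.05096477] ((555.3077392578125, -119.24828338623047), (107.47745513916016, 29.236190795898438), 89.92318725585938)
decoy 123 [0.69253237 0.10042023 0.11543917] [0.71075561 0.1186668  0.14320986]
jar 285 [0.69976186 0.20453729 0.11382   ] [0.73084282 0.2341896  0.1310712 ]
tongs -0.2 68 [ 0.374 -0.195  0.006] 0.012
tongs -0.19 59 [ 0.371 -0.185  0.006] 0.012
tongs -0.18 60 [ 0.391 -0.175  0.006] 0.014
tongs -0.17 60 [ 0.382 -0.165  0.006] 0.012
tongs -0.16 60 [ 0.359 -0.155
[... 407 characters left out ...]

tongs -0.06 94 [ 0.371 -0.055  0.008] 0.018
tongs -0.05 80 [ 0.368 -0.045  0.008] 0.017
tongs -0.04 91 [ 0.368 -0.035  0.008] 0.017
tongs -0.03 78 [ 0.346 -0.025  0.008] 0.019
tongs -0.02 89 [ 0.349 -0.015  0.007] 0.014
tongs -0.01 76 [ 0.357 -0.005  0.007] 0.013
tongs 0.0 62 [0.367 0.005 0.007] 0.014
tongs 0.01 53 [0.36  0.015 0.006] 0.01
tongs 0.02 47 [0.363 0.025 0.006] 0.012
tongs 0.03 58 [0.378 0.035 0.006] 0.01
tongs 0.04 58 [0.373 0.045 0.006] 0.012
tongs 0.05 59 [0.372 0.056 0.006] 0.013
tongs 0.06 59 [0.369 0.065 0.006] 0.011
tongs 0.07 62 [0.367 0.075 0.006] 0.012
tongs 0.08 58 [0.368 0.085 0.006] 0.009
tongs 0.09 56 [0.376 0.095 0.006] 0.012
tongs 0.1 49 [0.373 0.105 0.006] 0.009
```

```bash
r='-.034 -.019 -.005 0'; python3 -m crank '-.034 -.019 -.005 0;-.034 -.019 -.005 0;-.034 -.019 -.005 0;-.034 -.019 -.005 0;-.034 -.019 -.005 0;-.034 -.019 -.005 0;-.034 -.019 -.005 0;-.034 -.019 -.005 0' 1; python3 -m crank '-.034 -.019 -.005 0;-.034 -.019 -.005 0;-.034 -.019 -.005 0;-.034 -.019 -.005 0;-.034 -.019 -.005 0;-.034 -.019 -.005 0;-.02 -.016 0 0'; python3 -m crank '0 0 0 .12;0 0 0 .12;0 0 0 .12;0 0 0 .12;0 0 0 .12;0 0 0 .12;0 0 0 .11;0 0 0 0'; python3 - <<'E'
from h import *
from workcell import env
s=env.snapshot("wrist"); np.savez("w1.npz",**s); cv2.imwrite("pics/w1.png",cv2.resize(s["image"][:,:,::-1],(800,600)))
print(s["position"],s["attitude"])
for q in ["pin","keeper"]: print(q,[(np.round(d["point"],3).tolist(),round(d["conf"],2)) for d in env.look_for("wrist",q)])
E
```

```text
time: 1.47
position: [0.381, 0.2949, 0.2718]
tool_rot: [3.141, 0.0, 2.833]
contact_force: [0.4, 1.7, 0.4]
opening: 0.0857
finger_force: 0.0
time: 2.05
position: [0.5562, 0.1021, 0.3015]
tool_rot: [3.142, 0.001, 2.831]
contact_force: [0.5, 1.4, 0.6]
opening: 0.0856
finger_force: 0.0
time: 2.72
position: [0.554, 0.1046, 0.3013]
tool_rot: [3.142, 0.0, 1.998]
contact_force: [-0.5, 0.3, -0.2]
opening: 0.0857
finger_force: 0.0
[0.52305059 0.17255905 0.44479294] [2.84288782e+00 1.00543136e-04 4.26646428e-01]
pin [([0.685, 0.108, 0.108], 0.64), ([0.603, 0.046, 0.097], 0.58), ([0.341, -0.033, 0.004], 0.31)]
keeper [([0.547, 0.193, 0.09], 0.85), ([0.66, -0.089, 0.022], 0.61)]
```

View pics/w1.png

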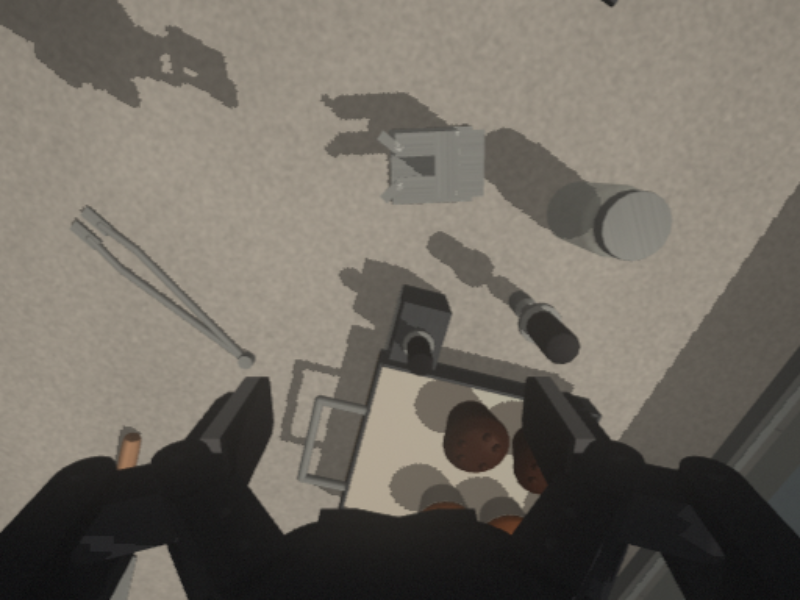

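The wrist view shows the keeper at 432,165 with its notch open to the left and ending near 435,167. The pin in the block is at 420,350, the decoy at 550,330 and the handle at 315,440.

```bash
cat > an.py <<'E'
from h import *
def an(s,show=True):
    C=cloud(s); P=C.reshape(-1,3); 
    m=(abs(P[:,0]-.55)<.07)&(abs(P[:,1]-.187)<.06)&(abs(P[:,2]-.09)<.008); k=P[m]
    best=min(np.radians(np.arange(0,60,.5)),key=lambda a:(lambda q:np.ptp(np.percentile(q@[-np.sin(a),np.cos(a)],[2,98])))(k[:,:2]))
    print("plate n",len(k),"z",np.median(k[:,2]),"rect",cv2.minAreaRect((k[:,:2]*1000).astype(np.float32)),"best yaw",np.degrees(best))
    return P,k
if __name__=="__main__":
    import sys
    s=np.load(sys.argv[1]); P,k=an(s)
    a=float(sys.argv[2]); c=np.array([.55,.19]); e=np.array([np.cos(a),np.sin(a)]); f=np.array([-e[1],e[0]])
    # resample image on plate plane z=.09, 1 mm grid in keeper axes
    X,Y=np.meshgrid(np.arange(-60,60,.5)/1000,np.arange(45,-45,-.5)/1000)
    W=np.c_[(c+X.reshape(-1,1)*e+Y.reshape(-1,1)*f),np.full(X.size,.09)]
    Rm=rot(s["attitude"]); uv,_=cv2.projectPoints(W,cv2.Rodrigues(Rm.T)[0],-Rm.T@s["position"],s["intrinsics"],s["dist_coeffs"])
    uv=uv.reshape(X.shape+(2,)).astype(np.float32)
    im=cv2.remap(s["image"],uv[...,0],uv[...,1],cv2.INTER_CUBIC)
    cv2.imwrite("pics/plate.png",cv2.resize(im[:,:,::-1],None,fx=3,fy=3))
    for n,(x,y,z0,z1,r) in dict(pin=(.61,.037,.105,.125,.03),decoy=(.69,.1,.12,.16,.04),block=(.61,.04,.055,.072,.05)).items():
        q=P[(np.hypot(P[:,0]-x,P[:,1]-y)<r)&(P[:,2]>z0)&(P[:,2]<z1)]
        print(n,len(q),cv2.minEnclosingCircle((q[:,:2]*1000).astype(np.float32)),q.mean(0),np.percentile(q[:,2],[5,50,95]), cv2.minAreaRect((q[:,:2]*1000).astype(np.float32)))
E
python3 an.py w1.npz 0.43
```

```text
plate n 2268 z 0.09087902048969515 rect ((546.7601928710938, 186.62326049804688), (82.29005432128906, 53.06194305419922), 27.01405906677246) best yaw 25.5
pin 213 ((606.6220703125, 36.964454650878906), 10.885832786560059) [0.60602591 0.03842089 0.11204896] [0.10683601 0.11261784 0.11390341] ((606.4024047851562, 37.472660064697266), (21.153514862060547, 20.050569534301758), 23.367862701416016)
decoy 487 ((696.06640625, 104.43155670166016), 14.235981941223145) [0.69357027 0.10571919 0.13294807] [0.12313158 0.13452214 0.13598706] ((695.98486328125, 104.92777252197266), (27.493680953979492, 27.2662410736084), 20.157224655151367)
block 960 ((605.5328979492188, 43.77037811279297), 37.55974197387695) [0.60242064 0.05060397 0.06515775] [0.0610213  0.06495773 0.07062306] ((605.6197509765625, 43.71051788330078), (46.13630676269531, 60.616355895996094), 9.833194732666016)
```

View pics/plate.png

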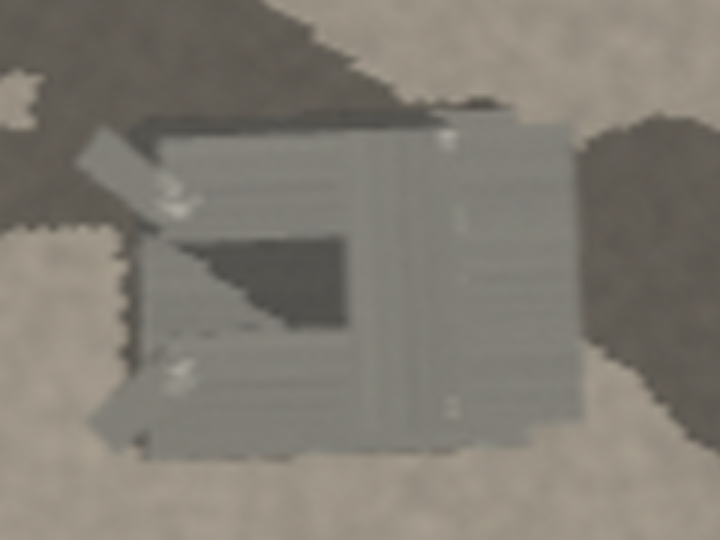

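```bash
python3 -m crank '-.028 .0055 0 -.039;-.028 .0055 0 0;-.028 .0055 0 0;0 0 .037 0;0 0 .037 0;0 0 .037 0;0 0 .037 0;0 0 .025 0' 1; python3 -m crank '0 0 .015 0;0 0 .015 0;0 0 .012 0;0 0 .008 0;0 0 0 0;0 0 0 0'; python3 -c "
from h import *
from workcell import env
st=env.read_state();print(rel(st,[.6065,.037,.078]),st['tool_rot'])"
```

```text
time: 3.53
position: [0.6046, 0.0364, 0.1244]
tool_rot: [-3.139, -0.001, 2.045]
contact_force: [-0.2, 0.1, -0.5]
opening: 0.0858
finger_force: 0.0
time: 4.03
position: [0.6059, 0.0366, 0.0785]
tool_rot: [-3.142, -0.0, 2.043]
contact_force: [-0.4, 0.1, -0.2]
opening: 0.0854
finger_force: 0.0
[0.00014043 0.00068921 0.00054855] [-3.14156551e+00 -2.22554289e-05  2.04258195e+00]
```

```bash
python3 -m crank '0 0 0 0;0 0 0 0;0 0 0 0;0 0 0 0;0 0 0 0;0 0 0 0;0 0 0 0;0 0 0 0' -1 50
```

```text
time: 4.7
position: [0.6061, 0.0366, 0.0787]
tool_rot: [3.141, 0.0, 2.042]
contact_force: [-0.2, 0.1, 3.5]
opening: 0.0206
finger_force: 48.8
```

```bash
python3 -m crank '0 0 -.005 0;0 0 -.01 0;0 0 -.012 0;0 0 -.012 0;0 0 -.012 0;0 0 -.012 0;0 0 -.012 0;0 0 -.01 0'; python3 -m crank '0 0 0 0;0 0 0 0;0 0 0 0';  python3 - <<'E'
from h import *
from workcell import env
s=env.snapshot("scene"); np.savez("s2.npz",**s); i=s["image"][150:280,150:330,::-1]; cv2.imwrite("pics/s2.png",cv2.resize(i,(720,520),interpolation=cv2.INTER_CUBIC))
E
```

```text
time: 5.37
position: [0.6062, 0.0366, 0.1652]
tool_rot: [3.14, 0.0, 2.042]
contact_force: [-0.5, 0.2, -1.0]
opening: 0.0208
finger_force: 48.9
time: 5.62
position: [0.6057, 0.0365, 0.1627]
tool_rot: [-3.141, -0.0, 2.042]
contact_force: [-0.7, -0.1, -2.1]
opening: 0.0208
finger_force: 48.9
```

View pics/s2.png

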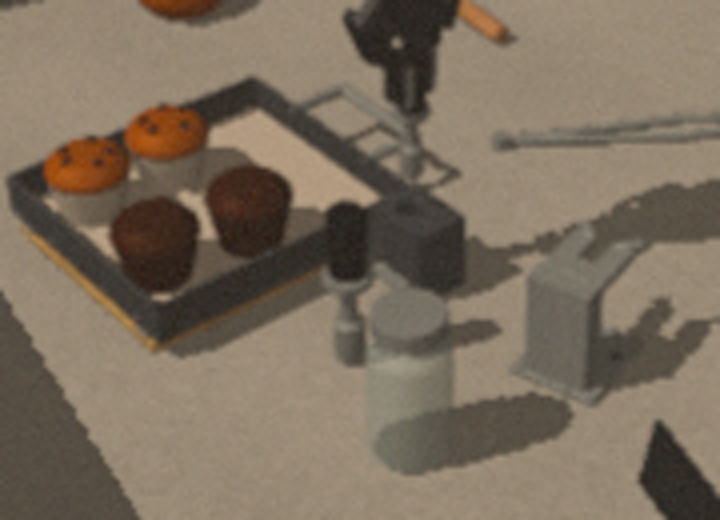

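The pin is clear of the block (hole visible at 408,205) and hangs upright in the gripper. Next I move it in front of the notch.

```bash
python3 -m crank '.0201 -.0069 0 0;.0201 -.0069 0 0;.0201 -.0069 0 0;.0201 -.0069 0 0;.0201 -.0069 0 0;.0201 -.0069 0 0;.0201 -.0069 0 0;.0201 -.0069 0 0'; python3 -m crank '0 0 0 0;0 0 .012 0;0 0 .014 0;0 0 .014 0;0 0 .012 0;0 0 0 0;0 0 0 0';  python3 - <<'E'
from h import *
from workcell import env
s=env.snapshot("wrist"); np.savez("w2.npz",**s); cv2.imwrite("pics/w2.png",s["image"][:,:,::-1])
st=env.read_state(); print(rel(st,[.4836,.1545,.1107]),st["tool_rot"][2],st["position"],rel(st,[.5416,.1837,.1107]))
E
```

```text
time: 6.33
position: [0.4826, 0.1553, 0.1624]
tool_rot: [-3.14, -0.0, 2.042]
contact_force: [0.6, 0.7, -1.1]
opening: 0.0209
finger_force: 49.1
time: 6.92
position: [0.4835, 0.1542, 0.1102]
tool_rot: [-3.14, -0.0, 2.041]
contact_force: [0.9, 0.8, 0.0]
opening: 0.0205
finger_force: 49.2
[ 0.00020093 -0.00025245  0.00044315] 2.041273978864354 [0.4839163  0.15443542 0.11114302] [-6.36948119e-05  6.46826604e-02  4.12628215e-04]
```

View pics/w2.png

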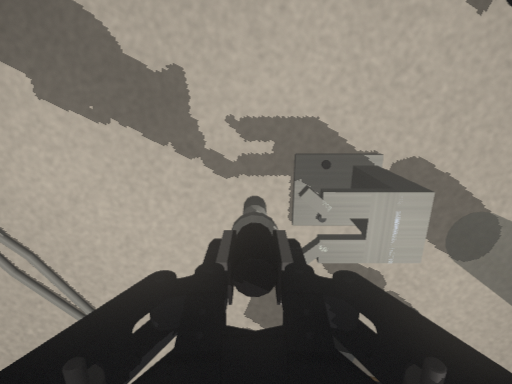

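The pin hangs upright left of the keeper (foot tip at 255,203, flange at 255,225). The notch is at 345,232. I will measure the lateral offset between them.

```bash
python3 - <<'E'
from h import *
s=np.load("w2.npz"); C=cloud(s); P=C.reshape(-1,3)
a=.4707; c=np.array([.5416,.1837]); e=np.array([np.cos(a),np.sin(a)]); f=np.array([-e[1],e[0]])
K=np.c_[(P[:,:2]-c)@e,(P[:,:2]-c)@f,P[:,2]]*1000
# plate notch edges: occupancy of z~90 along Y at several X
for x in range(-30,20,4):
    q=K[(abs(K[:,0]-x)<2)&(abs(K[:,2]-90)<6)&(abs(K[:,1])<40)]; y=np.sort(q[:,1]); g=np.diff(y)
    if len(y)>5: i=g.argmax(); print(x,len(y),"y",y[0].round(1),y[-1].round(1),"gap",y[i].round(1),y[i+1].round(1),"z",np.median(q[:,2]).round(1))
b=K[(abs(K[:,0]+65)<25)&(abs(K[:,1])<30)&(K[:,2]>25)&(K[:,2]<180)]
for z in range(28,130,6):
    q=b[(b[:,2]>=z)&(b[:,2]<z+6)]
    if len(q)>3: print("pin z",z,len(q),q.min(0).round(1),q.max(0).round(1),"midx",((q[:,0].min()+q[:,0].max())/2).round(1))
q=b[(b[:,2]>92)&(b[:,2]<106)]; print(cv2.minEnclosingCircle(q[:,:2].astype(np.float32)))
fl=b[(b[:,2]>96)&(b[:,2]<107)&(b[:,1]>3)]
from scipy.optimize import least_squares
E
```

```text
-30 221 y -24.9 28.0 gap -13.5 15.3 z 90.7
-26 228 y -24.6 25.1 gap -10.8 12.0 z 90.8
-22 344 y -25.1 25.6 gap -6.4 8.0 z 90.6
-18 351 y -24.9 25.6 gap -6.5 8.2 z 90.8
-14 350 y -24.1 25.6 gap -6.6 7.8 z 90.8
-10 358 y -24.7 25.5 gap -6.7 8.0 z 90.8
-6 349 y -24.4 25.8 gap -6.6 8.2 z 90.7
-2 348 y -24.2 25.6 gap -6.8 8.2 z 90.8
2 365 y -24.7 25.5 gap -6.5 8.2 z 90.8
6 433 y -24.5 25.8 gap 7.2 7.9 z 90.7
10 468 y -24.5 25.6 gap -11.3 -10.7 z 90.8
14 455 y -24.5 25.5 gap 20.5 21.1 z 90.9
18 460 y -24.1 25.6 gap -5.2 -4.6 z 90.9
pin z 46 51 [-73.4   2.4  46.2] [-56.7   8.8  52. ] midx -65.1
pin z 52 55 [-73.2   1.6  52.1] [-56.1   8.7  57.9] midx -64.7
pin z 58 58 [-72.9   2.   58. ] [-56.4   8.8  64. ] midx -64.6
pin z 64 149 [-73.4   0.8  64.1] [-56.6   8.7  70. ] midx -65.0
pin z 70 23 [-70.4   3.7  70. ] [-59.    6.3  71.5] midx -64.7
pin z 94 71 [-78.9   4.   96.2] [-51.2  14.8 100. ] midx -65.1
pin z 100 456 [-78.6   1.6 100. ] [-51.3  15.1 106. ] midx -65.0
pin z 106 150 [-75.3   3.  106. ] [-54.7  11.  111.9] midx -65.0
pin z 112 240 [-86.6   3.  112.1] [-48.2  11.4 118. ] midx -67.4
pin z 118 440 [-88.9   2.5 118. ] [-41.1  11.5 124. ] midx -65.0
pin z 124 496 [-88.8   3.2 124.1] [-41.1  11.7 130. ] midx -65.0
((-65.06055450439453, 4.831854820251465), 13.870756149291992)
```

```bash
python3 -m crank '.0007 .008 0 0;0 .01 0 0;0 .01 0 0;0 .01 0 0;0 .009 0 0;0 .008 0 0;0 .007 0 0;0 .0027 0 0'; python3 -m crank '0 0 0 0;0 0 0 0;0 0 0 0'; python3 -c "
from h import *
from workcell import env
st=env.read_state();print(rel(st,[.5419,.1844,.105]),st['position'])"
```

```text
time: 7.63
position: [0.542, 0.1853, 0.111]
tool_rot: [-3.141, -0.0, 2.042]
contact_force: [0.3, -0.1, -0.3]
opening: 0.0205
finger_force: 49.2
time: 7.88
position: [0.5408, 0.1846, 0.1113]
tool_rot: [-3.141, 0.0, 2.042]
contact_force: [-0.3, -0.1, -1.9]
opening: 0.0208
finger_force: 49.2
[-0.00066872  0.0008506   0.00630637] [0.54083984 0.18461066 0.11130656]
```

```bash
python3 -m crank '0 0 .002 0;0 0 .0015 0;0 0 .001 0;0 0 .001 0;0 0 .0005 0;0 0 0 0;0 0 0 0'
```

```text
time: 8.47
position: [0.5411, 0.1848, 0.1053]
tool_rot: [-3.142, 0.0, 2.042]
contact_force: [-0.1, 0.4, -1.5]
opening: 0.0206
finger_force: 49.2
```

```bash
python3 -m crank '0 0 .0006 0;0 0 .0004 0;0 0 0 0;0 0 0 0'
```

```text
time: 8.8
position: [0.5412, 0.1848, 0.1047]
tool_rot: [3.141, 0.0, 2.042]
contact_force: [-1.0, -0.7, 3.4]
opening: 0.0207
finger_force: 49.6
```

```bash
python3 -m crank '0 0 0 0;0 0 0 0;0 0 0 0;0 0 0 0;0 0 0 0;0 0 0 0;0 0 0 0;0 0 0 0' 1; python3 -m crank '0 0 -.012 0;0 0 -.02 0;0 0 -.025 0;0 0 -.03 0;0 0 -.03 0;0 0 -.02 0;0 0 0 0;0 0 0 0'; python3 - <<'E'
from h import *
from workcell import env
s=env.snapshot("wrist"); np.savez("w3.npz",**s); i=s["image"][:,:,::-1]; cv2.imwrite("pics/w3.png",i)
P=cloud(s).reshape(-1,3)
a=.4707; c=np.array([.5416,.1837]); e=np.array([np.cos(a),np.sin(a)]); f=np.array([-e[1],e[0]])
K=np.c_[(P[:,:2]-c)@e,(P[:,:2]-c)@f,P[:,2]]*1000
for z0,z1 in [(93,100),(130,145)]:
    q=K[(np.hypot(K[:,0],K[:,1])<25)&(K[:,2]>z0)&(K[:,2]<z1)]
    if len(q): print(z0,len(q),q.min(0),q.max(0),np.median(q[:,2]),cv2.minEnclosingCircle(q[:,:2].astype(np.float32)))
print(env.read_state()["position"],env.read_state()["tool_rot"])
E
```

```text
time: 9.47
position: [0.5411, 0.1848, 0.1043]
tool_rot: [-3.142, -0.0, 2.042]
contact_force: [-0.2, -0.1, 0.3]
opening: 0.0854
finger_force: 0.0
time: 10.13
position: [0.5416, 0.1849, 0.2433]
tool_rot: [3.139, 0.0, 2.042]
contact_force: [0.2, -1.0, -0.6]
opening: 0.0856
finger_force: 0.0
93 193 [-13.4122537   -5.90302345  93.33863196] [15.12361838 20.02895913 99.85117021] 96.68558481387146 ((0.4299654960632324, 7.0629682540893555), 18.01898765563965)
130 421 [ -9.73060712  -9.24471026 130.47601448] [ 11.20979025  11.67759857 140.68890804] 138.7351167345083 ((0.5727085471153259, 1.2050862312316895), 10.84611701965332)
[0.54123873 0.18480345 0.24176724] [3.14077107e+00 1.53564052e-04 2.04181308e+00]
```

View pics/w3.png

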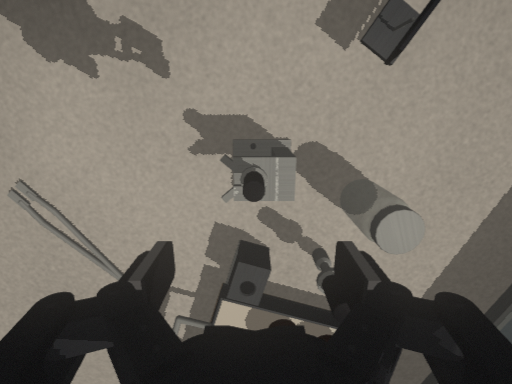

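The pin stands upright in the notch (254,184), its flange on the plate and released. Next I find the handle and its direction.

```bash
python3 - <<'E'
from h import *
for n in ["w1","top0"]:
    P=cloud(np.load(n+".npz")).reshape(-1,3)
    q=P[(P[:,0]>.5)&(P[:,0]<.57)&(P[:,1]>-.2)&(P[:,1]<.02)&(P[:,2]>.035)&(P[:,2]<.062)]
    print(n,len(q),q.min(0),q.max(0))
    for y in np.arange(-.18,.0,.01):
        b=q[(q[:,1]>=y)&(q[:,1]<y+.01)]
        if len(b): print(round(y,2),len(b),b[:,0].min().round(4),np.median(b[:,0]).round(4),b[:,0].max().round(4),np.percentile(b[:,2],90).round(3))
E
```

```text
w1 432 [ 0.53974985 -0.17193448  0.04319967] [ 0.56977266 -0.06093438  0.05294478]
-0.18 4 0.5597 0.5624 0.5652 0.05
-0.17 42 0.5555 0.5638 0.5697 0.051
-0.16 29 0.5543 0.5594 0.5643 0.051
-0.15 29 0.5522 0.5574 0.5631 0.051
-0.14 28 0.5508 0.556 0.5608 0.051
-0.13 34 0.549 0.5542 0.5594 0.051
-0.12 30 0.5471 0.552 0.5574 0.051
-0.11 33 0.5452 0.5508 0.556 0.051
-0.1 31 0.5433 0.5489 0.5536 0.052
-0.09 32 0.5421 0.5473 0.5523 0.051
-0.08 40 0.5403 0.5466 0.5652 0.051
-0.07 100 0.5397 0.5561 0.5698 0.051
top0 122 [ 0.54075387 -0.17299557  0.03955346] [ 0.56999783 -0.06552919  0.05937598]
-0.18 5 0.5575 0.5643 0.5699 0.05
-0.17 11 0.5558 0.561 0.5693 0.057
-0.16 9 0.5547 0.5576 0.562 0.055
-0.15 10 0.5537 0.557 0.5617 0.054
-0.14 9 0.5512 0.5564 0.5608 0.055
-0.13 11 0.5485 0.5517 0.5593 0.056
-0.12 10 0.5481 0.5513 0.5562 0.057
-0.11 9 0.5476 0.5504 0.5539 0.052
-0.1 10 0.5449 0.5479 0.5548 0.058
-0.09 9 0.5414 0.5448 0.5492 0.056
-0.08 18 0.5408 0.5494 0.568 0.053
-0.07 11 0.5478 0.5612 0.57 0.058
```

```bash
python3 -m crank '0 0 0 .1;0 0 0 .1;0 0 0 .1;0 0 0 0' -0.1 40; python3 -m crank '-.0373 -.005 0 0;-.0373 -.005 0 0;-.0373 -.005 0 0;-.0373 -.005 0 0;-.0373 -.005 0 0;-.0373 -.005 0 0;-.0373 -.005 0 0;-.0373 -.005 0 0';python3 -m crank '0 0 .03 0;0 0 .035 0;0 0 .035 0;0 0 .03 0;0 0 0 0;0 0 0 0'; python3 - <<'E'
from h import *
from workcell import env
s=env.snapshot("wrist"); np.savez("w4.npz",**s); i=s["image"][:,:,::-1]; cv2.imwrite("pics/w4.png",i)
st=env.read_state(); print(rel(st,[.552,-.116,.030]),st["tool_rot"][2],st["opening"])
E
```

```text
time: 10.52
position: [0.5407, 0.1846, 0.2401]
tool_rot: [-3.14, 0.0, 1.737]
contact_force: [0.4, -0.5, -1.0]
opening: 0.0393
finger_force: 0.0
time: 11.18
position: [0.5518, -0.1179, 0.2406]
tool_rot: [-3.141, -0.0, 1.746]
contact_force: [0.2, 0.9, -0.6]
opening: 0.0384
finger_force: 0.0
time: 11.68
position: [0.5512, -0.1158, 0.11]
tool_rot: [-3.138, -0.001, 1.744]
contact_force: [0.3, -0.2, 1.2]
opening: 0.0384
finger_force: 0.0
[ 0.00010226 -0.00039711  0.08219605] 1.743589800303796 0.03850292978203053
```

View pics/w4.png

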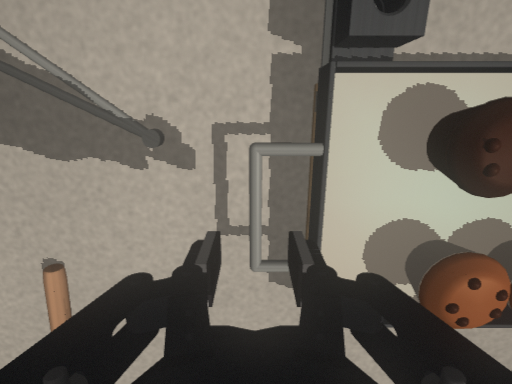

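The handle bar (column 255, rows 150–268) lies centred between the fingers and parallel to the pads. I go down and grip it.

```bash
python3 -m crank '0 0 .02 0;0 0 .02 0;0 0 .018 0;0 0 .012 0;0 0 .01 0;0 0 0 0;0 0 0 0;0 0 0 0'; python3 -m crank '0 0 0 0;0 0 0 0;0 0 0 0;0 0 0 0;0 0 0 0;0 0 0 0;0 0 0 0' -1 40
```

```text
time: 12.4
position: [0.5532, -0.1162, 0.0327]
tool_rot: [3.14, 0.001, 1.742]
contact_force: [-0.3, -0.7, 0.5]
opening: 0.0385
finger_force: 0.0
time: 12.98
position: [0.5518, -0.1164, 0.0322]
tool_rot: [-3.141, 0.001, 1.742]
contact_force: [-6.3, -1.7, 6.4]
opening: 0.0085
finger_force: 39.3
```

Gripped. I pull 98 mm along −y of the tool.

```bash
python3 -m crank '0 -.006 0 0;0 -.008 0 0;0 -.009 0 0;0 -.009 0 0;0 -.009 0 0;0 -.009 0 0;0 -.009 0 0;0 -.009 0 0';  python3 -m crank '0 -.009 0 0;0 -.008 0 0;0 -.006 0 0;0 -.004 0 0;0 -.003 0 0;0 -.001 0 0;0 0 0 0;0 0 0 0'; python3 -c "
from workcell import env
import numpy as np
p=env.read_state()['position'];print(p,np.hypot(*(p-np.array([.5518,-.1164,.0322]))[:2]))"
```

```text
time: 13.65
position: [0.4852, -0.128, 0.0322]
tool_rot: [3.139, 0.001, 1.742]
contact_force: [3.5, 0.3, 5.4]
opening: 0.0084
finger_force: 40.2
time: 14.32
position: [0.4544, -0.1333, 0.0322]
tool_rot: [3.141, 0.001, 1.741]
contact_force: [-0.6, -0.7, 8.7]
opening: 0.0084
finger_force: 40.4
[ 0.45443777 -0.13334256  0.03215562] 0.09882537426275367
```

```bash
python3 -m crank '0 0 0 0;0 0 0 0;0 0 0 0;0 0 0 0;0 0 0 0;0 0 0 0' -0.1; python3 -m crank '0 0 -.01 0;0 0 -.02 0;0 0 -.03 0;0 0 -.035 0;0 0 -.035 0;0 0 -.035 0;0 0 -.03 0;0 0 0 0'; python3 -m crank '0 0 -.02 0;0 0 0 0;0 0 0 0';python3 - <<'E'
from h import *
from workcell import env
s=env.snapshot("scene"); i=s["image"][130:290,130:350,::-1]; cv2.imwrite("pics/s5.png",cv2.resize(i,(770,560),interpolation=cv2.INTER_CUBIC))
P=cloud(env.snapshot("wrist")).reshape(-1,3)
for y in (-.15,-.14,-.12):
    b=P[(P[:,0]>.41)&(P[:,0]<.49)&(abs(P[:,1]-y)<.005)&(P[:,2]>.04)&(P[:,2]<.056)]
    if len(b): print(y,len(b),np.median(b[:,0]))
E
```

```text
time: 14.82
position: [0.4547, -0.1329, 0.0311]
tool_rot: [-3.141, -0.0, 1.742]
contact_force: [-0.2, -0.7, 0.6]
opening: 0.0384
finger_force: 0.0
time: 15.48
position: [0.4563, -0.1333, 0.2333]
tool_rot: [3.134, 0.004, 1.742]
contact_force: [1.1, -0.3, -0.2]
opening: 0.0387
finger_force: 0.0
time: 15.73
position: [0.4552, -0.133, 0.247]
tool_rot: [3.14, 0.001, 1.742]
contact_force: [-0.0, -0.5, -0.9]
opening: 0.0383
finger_force: 0.0
-0.15 55 0.45799382699000435
-0.14 53 0.4556899770476061
-0.12 58 0.4530045182638148
```

View pics/s5.png

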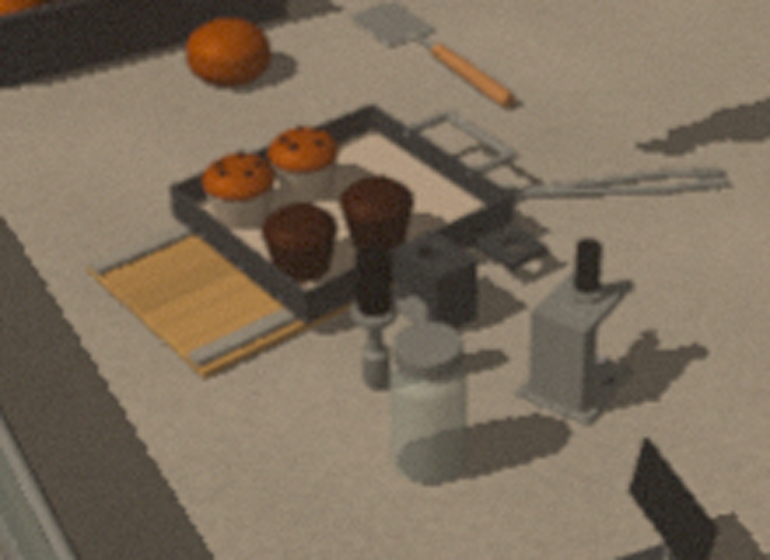

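The tray is fully out with the slide bared at 195,305, the pin stands in the keeper at 588,265, and the bystanders are in place.

```bash
python3 -c "
from workcell import env
print(env.hand_in())"
```

```text
the job is handed in; nothing more can be done
None
```

The pin is parked upright and released in the keeper's notch, the tray is pulled out about 99 mm, the bystanders look undisturbed, and the job was handed in at about 16 s on the robot's clock; the hand-in returned no verdict.

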